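Find the stamped carton and push it to the dispatch line

ROBOT

A 6-joint arm with a two-finger parallel gripper is mounted at the origin on a cart in front of the work surface, level with it; the furniture and walls round the work are solid. World frame = base frame: x ahead of the robot, y to its left, z up, the work surface at z = 0. Lengths are in m, angles in rad, forces in N, time in s.
With the tool pointing down it reaches from about 0.325 to 0.775 m from the base axis. Payload 5.5 kg.
Tool frame: the origin (TCP) lies on the centre line of the jaws, within the pads' length; the fingertips stand 8 mm ahead of it and the grasp point (between the pads) lies 11 mm behind it (ctrl.tcp_to_tips is the distance from the TCP to the fingertips, in m); z points along the fingers, y is the line along which they close (so a half turn about z gives the same grasp; the last joint's range is limited). The gripper opens to 85 mm and grips with 20 to 120 N. Pads are 22 mm wide; open, the fingers measure 114 mm over their backs; the gripper's body (76 mm by 85 mm) begins 54 mm behind the grasp point. The pads swing forward as they close: fully open they stand 13 mm farther back than shut.
Start: joints at [1.154, 0.091, 1.231, -0, 1.82, -0.057], TCP at [0.211, 0.562, 0.239] pointing down, gripper open.
Joint ranges: [-2.87, 2.87], [-0.86, 2.18], [0.17, 2.46], [-1.51, 4.65], [0.06, 2.69], [-2.65, 2.65]. Speed limits (rad/s): [2.57, 2.57, 3.01, 3.14, 3.14, 3.14].

INTERFACE

Orientations are given as a unit quaternion [w, x, y, z].
In Python, from plant import ctrl gives the robot as it stands. The module is installed in compiled form; this text tells all that it offers.
- The arm moves only by the tool apply_moves, never from a script. Its argument "commands" is a list of rows, each a list of 3 entries, a list of its own where there are three numbers: the gripper's target within -1 to 1 (fully open at 1, half-way at 0, shut at -1), then the shift along the tool's x, y, z in units of 2.5 cm (1.0 is 2.5 cm), then the turn about the tool's z in units of 6 degrees (1.0 is 6 degrees). In form: [[jaw, [tx, ty, tz], roll], ...]. A call has 1 to 5 rows; each row shifts and turns the commanded pose from where the row before left it, along the tool's axes as they then stand; what a row does not reach is not made up. A row lasts 1/12 s, in which the tool goes at most 41.7 mm and 7.16 degrees, less where a joint would pass 70% of its speed; a pose out of reach is approached as far as the arm can. A call with a number of a shift or a turn outside -1 to 1 is refused whole. A call with a gripper value outside its range is refused whole. The fingers move at their own pace and stop on an object; "force" is the grip in N (left out, the last holds). Time passes only in rows, so rows that do not move let the fingers close. It gives the time, the measured TCP pose, the force, the opening and the grip force at its end, in the units of the state.
- ctrl.get_obs(): the state, without advancing time (a new reading comes with each control period).
- ctrl.read_camera(name): name is "scene" or "top"; returns a dict with "frame" (420x560x3 uint8, blue, green, red), "fx", "fy", "cx", "cy" (pixels), "rvec" (rotation vector, rad) and "tvec" (3), from world to camera coordinates, as OpenCV has them. Camera axes: x right, y down, z forward; pixel columns grow to the right and rows downward; lengths in m; the calibration is good to about 2 mm. A picture is of the moment at which its call begins. There is no depth.
- ctrl.finish_job(): hands the job in; it is judged then, once.
The state is a dict: "time_s": time; "q": joint angles; "joint_vel": joint speeds; "effort": joint torques, N m; "eef_pos": TCP position; "orientation": TCP orientation; "force": force on the tool from outside, world axes, zero at the start; "moment": the same for the moment, N m; "width": opening from 0.0 (shut) to 1.0 (fully open); "grip_force": force on a finger pad.
Only numpy, scipy, OpenCV 4.12 (cv2) and the standard library are available. Lean on these libraries where they do the work, as an engineer would, in place of code of your own. Each camera call takes 0.05 s, during which the arm holds its last target. There are 200 camera calls.

TASK

Two closed cartons of wallets stand upright on the bench, and one of them has the inspector's ink stamp on its underside. With the fingertips tip both over to the right, one after the other, so that each lies on its side with its underside showing on the left. Only when both have been looked at, push the stamped one along the bench to the right until its end lies flat against the aluminium rail of the dispatch line; leave the other lying well clear of the rail, never pinch or lift a carton, and do not disturb the black thread spool left of the cartons or the dye bottle.

Things in the scene. Friction and masses are not known exactly. Their poses are not given: they have to be found in the camera images.
- carton_a: the carton with the stamp underneath: closed, brown cardboard, a plain solid box 105 wide (own x) x 80 deep (own y) x 125 high (own z) mm, about 0.3 kg; paper tape along x over the middle of its top and underside. Starts upright, own x pointing away from the robot and own y to the left within 0.15 rad. Origin: centre of its underside.
- carton_b: the other carton: same size, mass, tape, origin and axes as carton_a, but no stamp underneath. One carton stands nearer the robot and one farther; which is which changes. Lying tipped over to the right a carton is 80 high and 125 long, own z to the right, its underside upright and facing left.
- carton_a_mid (a point): centre of carton_a, 62 mm above its underside. Pushed level on its left face about 105 mm up, a carton tips over its right bottom edge, which hardly slides, balances at 33 degrees after about 55 mm of push and falls on its right side; the centre is then 40 mm up (at most 75 mm on the way).
- carton_b_mid (a point): centre of carton_b, as for carton_a
- carton_a_lid (a point): centre of carton_a's top face, 125 mm from its underside along own z; when it lies tipped over, the right end, which meets the rail
- carton_b_lid (a point): centre of carton_b's top face, 125 mm from its underside along own z
- stamp (a point): centre of the inspector's stamp, which is the centre of carton_a's underside: a dark ink ring, 66 mm across, with a tick in it. It cannot be seen while the carton stands upright.
- rail: dispatch line: fixed aluminium angle, 500 mm long (own x, pointing away from the robot), 30 mm high and 3 mm thick, screwed to the bench right of the cartons, foot behind it. A third carton, sent earlier and fixed, lies against its far end (own x 122 to 228 mm). Origin: middle of its upright left face, at bench height; own y points left, square to that face. A lying carton meets it with its top face at y = 0.
- spool: bystander: spool of black thread with white ends, 52 mm across and 62 mm high, standing left of the cartons. Origin: centre of its underside.
- dye_bottle: bystander: small black and white bottle with a black nozzle, 42 mm across and 136 mm high, standing right of the rail. Origin: centre of its underside.
Mind the look-alikes: they are no part of the job. What is shaped like the carton_a but blue or orange is not meant.

How it is judged:
By the outcome, as a careful person would: the job done as asked, in the order asked, and still so for the second after the job is handed in, with the robot touching nothing.
It also fails if it takes over 58 s, if anything falls off the work surface, if the arm or the gripper's body presses on something with over 40 N, if the wrist force passes 120 N, or if a joint passes its speed limit or range.

## Working session

There is one attempt and no reset: what is moved stays moved. The work goes in short steps, Python scripts to look and compute and a tool call to move; the robot and the scene stay as the last step left them, time stands still between calls to the robot, and variables do not carry over. Pictures are saved under pics/ and viewed, at most 10 in all, crops included, and the job is handed in when it is done.

Besides the shell and the picture viewer there is one more tool, called after ">>>" by a JSON object that holds its "op" and its "data", one argument or row to a line. apply_moves: Moves the arm, as the interface text tells. Its arguments: {"type":"object","properties":{"commands":{"type":"array","items":{"type":"array"}},"force":{"type":"number"}},"required":["commands"]}

```bash
mkdir -p pics; cat > h.py <<'E'
import numpy as np, cv2
from plant import ctrl
def snap(cam,fn,crop=None,s=1):
    c=ctrl.read_camera(cam); f=c["frame"]
    if crop: x0,y0,x1,y1=crop; f=f[y0:y1,x0:x1]
    if s!=1: f=cv2.resize(f,None,fx=s,fy=s,interpolation=cv2.INTER_CUBIC)
    cv2.imwrite("pics/"+fn,f); return c
def K(c): return np.array([[c["fx"],0,c["cx"]],[0,c["fy"],c["cy"]],[0,0,1.]])
def onz(c,uv,z):
    R=cv2.Rodrigues(np.array(c["rvec"],float))[0]; t=np.array(c["tvec"],float).ravel()
    o=-R.T@t; d=R.T@np.linalg.inv(K(c))@np.array([uv[0],uv[1],1.])
    return o+d*(z-o[2])/d[2]
def proj(c,P): return cv2.projectPoints(np.array(P,float).reshape(-1,1,3),np.array(c["rvec"],float),np.array(c["tvec"],float),K(c),None)[0].reshape(-1,2)
E
python3 - <<'E'
from h import *
a=snap("top","t0.png",None,1.4); b=snap("scene","s0.png",None,1.4)
for c in(a,b):
  R=cv2.Rodrigues(np.array(c["rvec"],float))[0]; print(-R.T@np.array(c["tvec"]).ravel(),c["fx"],R[2])
o=ctrl.get_obs(); print(o["time_s"],o["eef_pos"],o["orientation"],o["width"],o["force"],ctrl.tcp_to_tips)
E
```

```text
[ 3.77002709e-01 -8.86461953e-04  1.59976447e+00] 510.9090772610474 [ 0.11088507  0.02059348 -0.99361985]
[ 1.29046536 -0.41454422  0.80928256] 398.758333965085 [-0.68417184  0.38390426 -0.62010194]
0.1 [0.21115452 0.56136226 0.23828161] [-1.96270917e-04  1.78934848e-01  9.83860542e-01 -8.46115399e-04] 1.0016749959784648 [0.7646161  0.19872171 0.30789662] 0.008
```

View pics/t0.png

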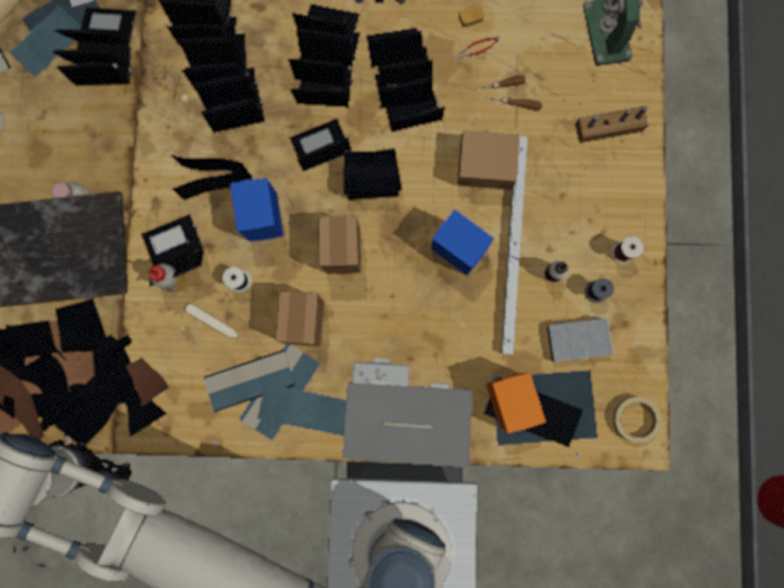

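View pics/s0.png

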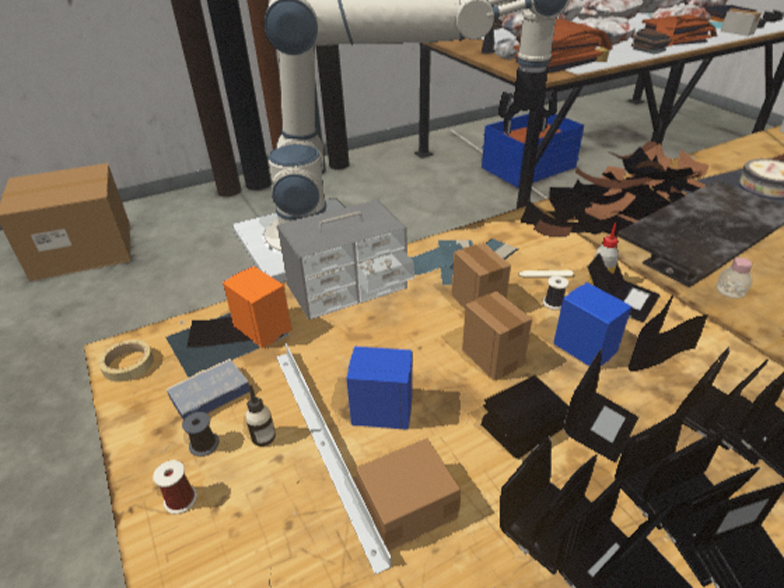

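The top view (1.4x) shows brown cartons at (338,243) far and (298,318) near. The look-alikes are blue boxes at (255,210) and (462,242), an orange one at (518,402), and the fixed sent carton at (490,160). The spool is at (237,280), the rail runs (522,140)-(508,350), and the dye bottle is at (557,270). I choose the two brown upright boxes with tape and check them in a crop.

```bash
python3 - <<'E'
from h import *
c=snap("top","t1.png",(150,90,390,270),3.3)
E
```

```text
(no output)
```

View pics/t1.png

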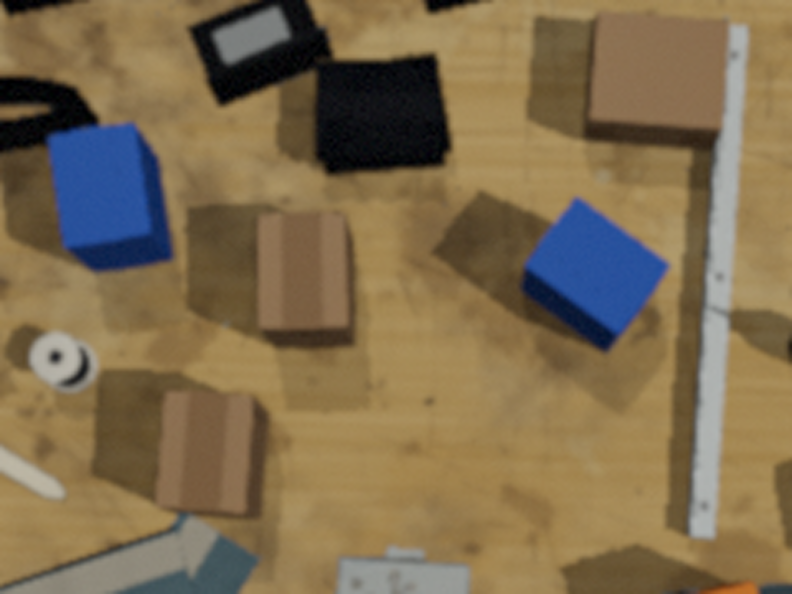

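The crop shows the two plain brown taped boxes: the far top at (260-352,212-331) and the near top at (158-251,393-514). The blue box at (525-668,200-350) stands between the far carton and the rail.

```bash
python3 - <<'E'
from h import *
c=ctrl.read_camera("top")
def w(p,z): return onz(c,(150+(p[0]+.5)/3.3-.5,90+(p[1]+.5)/3.3-.5),z)[:2]
for n,P,z in [("far",[(260,213),(347,212),(352,329),(259,331)],.125),("near",[(165,393),(251,395),(247,514),(158,508)],.125),
 ("blueR",[(576,200),(668,266),(609,335),(528,270)],.125),("railtop L",[(728,28),(690,536)],.03),("spool",[(55,357)],.062),("blueL",[(48,135),(135,125),(157,237),(68,247)],.125),
 ("lying3",[(598,13),(728,20),(720,130),(590,122)],.08),("cab",[(340,560),(470,565)],.1),("wallet",[(330,172),(450,150)],0.02)]:
  W=np.array([w(p,z) for p in P]); print(n,W.round(3).tolist(),"c",W.mean(0).round(3), "sides",np.linalg.norm(np.roll(W,-1,0)-W,axis=1).round(3))
# top cab/bottle via 1.4 pic
print("bottle",onz(c,(557/1.4,270/1.4),.13))
E
```

```text
far [[0.709, 0.189], [0.712, 0.111], [0.607, 0.103], [0.603, 0.186]] c [0.658 0.147] sides [0.078 0.106 0.083 0.107]
near [[0.546, 0.267], [0.546, 0.191], [0.441, 0.19], [0.444, 0.269]] c [0.494 0.229] sides [0.076 0.105 0.078 0.102]
blueR [[0.728, -0.093], [0.67, -0.175], [0.607, -0.124], [0.663, -0.051]] c [ 0.667 -0.111] sides [0.101 0.081 0.092 0.077]
railtop L [[0.922, -0.241], [0.435, -0.209]] c [ 0.678 -0.225] sides [0.487 0.487]
spool [[0.584, 0.382]] c [0.584 0.382] sides [0.]
blueL [[0.777, 0.383], [0.788, 0.305], [0.685, 0.28], [0.675, 0.36]] c [0.731 0.332] sides [0.079 0.105 0.08  0.105]
lying3 [[0.916, -0.113], [0.912, -0.233], [0.807, -0.227], [0.812, -0.107]] c [ 0.862 -0.17 ] sides [0.121 0.105 0.12  0.104]
cab [[0.403, 0.109], [0.402, -0.006]] c [0.403 0.051] sides [0.115 0.115]
wallet [[0.775, 0.137], [0.799, 0.022]] c [0.787 0.08 ] sides [0.117 0.117]
bottle [ 0.60551237 -0.30741412  0.13      ]
```

>>> {"op": "apply_moves", "data": {
  "commands": [
    [0, [0, 0, 0], 1],
    [0, [0, 0, 0], 1],
    [0, [0, 0, 0], 1],
    [0, [0, 0, 0], 1],
    [0, [0, 0, 0], 1]
  ]
}}

```text
time_s: 0.62
eef_pos: [0.2112, 0.5615, 0.2389]
orientation: [0.0, 0.43, 0.903, -0.0]
force: [-0.3, -0.2, 0.0]
width: 0.494
grip_force: 0.0
```

>>> {"op": "apply_moves", "data": {
  "commands": [
    [0, [0, 0, 0], 1],
    [0, [0, 0, 0], 1],
    [0, [0, 0, 0], 1],
    [0, [0, 0, 0], 1],
    [0, [0, 0, 0], 1]
  ]
}}

```text
time_s: 1.03
eef_pos: [0.2112, 0.5615, 0.239]
orientation: [0.0, 0.649, 0.761, -0.0]
force: [1.1, 0.5, 0.1]
width: 0.501
grip_force: 0.0
```

>>> {"op": "apply_moves", "data": {
  "commands": [
    [0, [0, 0, 0], 1],
    [0, [0, 0, 0], 0.57],
    [0, [-0.8, 1, 0], 0],
    [0, [-1, 1, 0], 0],
    [0, [-1, 1, 0], 0]
  ]
}}

```text
time_s: 1.45
eef_pos: [0.2865, 0.4909, 0.2387]
orientation: [0.0, 0.707, 0.708, -0.0]
force: [1.5, -0.6, 0.5]
width: 0.5
grip_force: 0.0
```

>>> {"op": "apply_moves", "data": {
  "commands": [
    [0, [-1, 1, 0], 0],
    [0, [-1, 1, 0], 0],
    [0, [-1, 1, 0], 0],
    [0, [-1, 1, 0], 0],
    [0, [-1, 1, 0], 0]
  ]
}}

```text
time_s: 1.87
eef_pos: [0.412, 0.365, 0.2392]
orientation: [-0.0, 0.707, 0.707, -0.0]
force: [-0.0, 0.0, -0.1]
width: 0.5
grip_force: 0.0
```

>>> {"op": "apply_moves", "data": {
  "commands": [
    [0, [-1, 1, 0], 0],
    [0, [-1, 1, 0.5], 0],
    [0, [-0.8, 1, 1], 0],
    [0, [0, 0.3, 1], 0],
    [0, [0, 0, 1], 0]
  ]
}}

```text
time_s: 2.28
eef_pos: [0.4956, 0.2946, 0.1505]
orientation: [0.0, 0.709, 0.706, 0.0]
force: [0.3, 0.5, -0.0]
width: 0.498
grip_force: 0.0
```

>>> {"op": "apply_moves", "data": {
  "commands": [
    [0, [0, 0, 1], 0],
    [0, [0, 0, 0.5], 0],
    [0, [0, 0, 0], 0]
  ]
}}

```text
time_s: 2.53
eef_pos: [0.4918, 0.2954, 0.11]
orientation: [-0.001, 0.707, 0.707, -0.003]
force: [-0.0, 0.1, -0.9]
width: 0.505
grip_force: 0.0
```

>>> {"op": "apply_moves", "data": {
  "commands": [
    [0, [-0.3, 0, 0], 0],
    [0, [-0.3, 0, 0], 0],
    [0, [-0.3, 0, 0], 0],
    [0, [-0.3, 0, 0], 0],
    [0, [-0.3, 0, 0], 0]
  ]
}}

```text
time_s: 2.95
eef_pos: [0.4943, 0.2586, 0.1163]
orientation: [0.0, 0.707, 0.707, 0.002]
force: [-0.4, 2.5, 2.6]
width: 0.502
grip_force: 1.2
```

>>> {"op": "apply_moves", "data": {
  "commands": [
    [0, [-0.3, 0, 0], 0],
    [0, [-0.3, 0, 0], 0],
    [0, [-0.3, 0, 0], 0],
    [0, [-0.25, 0, 0], 0],
    [0, [-0.25, 0, 0], 0]
  ]
}}

```text
time_s: 3.37
eef_pos: [0.4934, 0.2228, 0.1137]
orientation: [0.0, 0.707, 0.707, -0.001]
force: [0.6, 0.7, 1.0]
width: 0.501
grip_force: 0.0
```

>>> {"op": "apply_moves", "data": {
  "commands": [
    [0, [-0.2, 0, 0], 0],
    [0, [-0.2, 0, 0], 0],
    [0, [0, 0, 0], 0],
    [0, [0, 0, 0], 0],
    [0, [0, 0, 0], 0]
  ]
}}

```text
time_s: 3.78
eef_pos: [0.4935, 0.214, 0.1142]
orientation: [-0.0, 0.707, 0.707, -0.0]
force: [-0.6, 0.5, -0.1]
width: 0.501
grip_force: 0.0
```

```bash
python3 - <<'E'
from h import *
snap("scene","s1.png",(240,140,500,300),3)
E
```

```text
(no output)
```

View pics/s1.png

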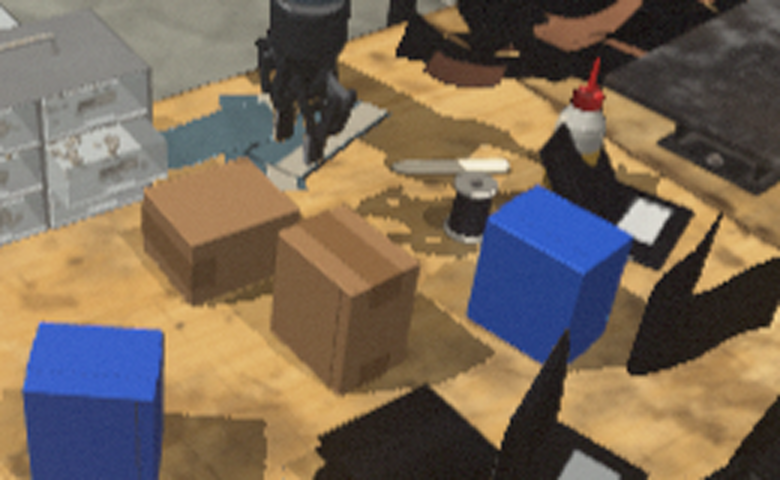

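The near carton now lies on its right side at crop (220,230), and its underside is hidden from this camera. Next is the far carton.

>>> {"op": "apply_moves", "data": {
  "commands": [
    [0, [0.1, 0, -1], 0],
    [0, [0, 1, -0.5], 0],
    [0, [0, 1, 0], 0],
    [0, [0, 1, 0], 0],
    [0, [0, 1, 0], 0]
  ]
}}

```text
time_s: 4.25
eef_pos: [0.5947, 0.2169, 0.1523]
orientation: [0.0, 0.707, 0.707, 0.001]
force: [-0.0, 0.3, -0.2]
width: 0.499
grip_force: 0.0
```

>>> {"op": "apply_moves", "data": {
  "commands": [
    [0, [0, 1, 0], 0],
    [0, [0, 1, 0], 0],
    [0, [0, 0.6, 0.5], 0],
    [0, [0, 0, 1], 0],
    [0, [0, 0, 0], 0]
  ]
}}

```text
time_s: 4.67
eef_pos: [0.6571, 0.2159, 0.1078]
orientation: [-0.002, 0.707, 0.707, -0.004]
force: [-1.0, 0.6, -2.3]
width: 0.502
grip_force: 0.0
```

>>> {"op": "apply_moves", "data": {
  "commands": [
    [0, [-0.3, 0, 0], 0],
    [0, [-0.3, 0, 0], 0],
    [0, [-0.3, 0, 0], 0],
    [0, [-0.3, 0, 0], 0],
    [0, [-0.3, 0, 0], 0]
  ]
}}

```text
time_s: 5.08
eef_pos: [0.659, 0.1782, 0.1166]
orientation: [0.001, 0.707, 0.707, 0.001]
force: [-0.0, 0.4, 1.5]
width: 0.502
grip_force: 0.8
```

>>> {"op": "apply_moves", "data": {
  "commands": [
    [0, [-0.3, 0, 0], 0],
    [0, [-0.3, 0, 0], 0],
    [0, [-0.3, 0, 0], 0],
    [0, [-0.25, 0, 0], 0],
    [0, [-0.25, 0, 0], 0]
  ]
}}

```text
time_s: 5.5
eef_pos: [0.6583, 0.1428, 0.1138]
orientation: [-0.0, 0.707, 0.707, -0.0]
force: [-0.2, 0.2, 0.3]
width: 0.498
grip_force: 0.0
```

>>> {"op": "apply_moves", "data": {
  "commands": [
    [0, [-0.2, 0, 0], 0],
    [0, [0, 0, 0], 0],
    [0, [0, 0, -1], 0],
    [0, [0, 0, -1], 0],
    [0, [0.5, 0, 0], 0]
  ]
}}

```text
time_s: 5.92
eef_pos: [0.6605, 0.1501, 0.1707]
orientation: [0.003, 0.708, 0.706, 0.003]
force: [0.4, -0.2, 2.1]
width: 0.497
grip_force: 0.0
```

```bash
python3 - <<'E'
from h import *
snap("top","t2.png",(150,90,390,270),3.3)
E
```

```text
(no output)
```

View pics/t2.png

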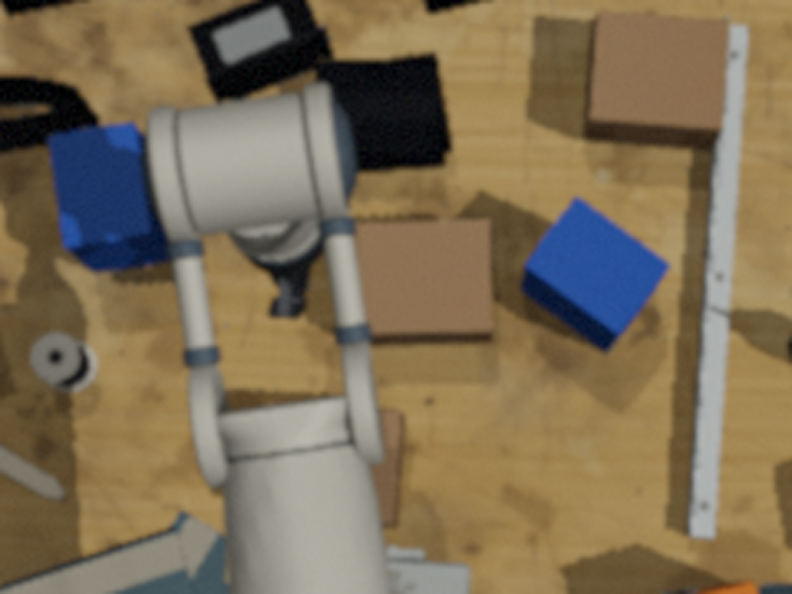

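The far carton's lid edge is at crop x=490, about 30 mm short of the blue box. Both cartons lie, but no camera sees faces turned left. So I'll swing the near carton clockwise by pushing its lid's near corner, which turns its underside toward the scene camera and also clears the lane.

>>> {"op": "apply_moves", "data": {
  "commands": [
    [-1, [-0.6, -1, 0], 0],
    [-1, [-0.6, -1, 0], 0],
    [-1, [-0.6, -1, 0], 0],
    [-1, [-0.6, -1, 0], 0],
    [-1, [-0.6, -1, 0], 0]
  ]
}}

```text
time_s: 6.38
eef_pos: [0.5318, 0.0762, 0.1626]
orientation: [-0.001, 0.707, 0.707, -0.001]
force: [-0.4, -0.0, 0.2]
width: -0.005
grip_force: 0.0
```

>>> {"op": "apply_moves", "data": {
  "commands": [
    [-1, [-0.8, -1, 0], 0],
    [-1, [-0.8, -1, 0], 0],
    [-1, [-0.4, -1, 0], 0],
    [-1, [0, 0, 0], 0],
    [-1, [0, 0, 0], 0]
  ]
}}

```text
time_s: 6.8
eef_pos: [0.4577, 0.0263, 0.1637]
orientation: [0.0, 0.708, 0.707, 0.0]
force: [0.6, 0.1, 0.0]
width: -0.001
grip_force: 0.0
```

```bash
python3 - <<'E'
from h import *
c=snap("top","t3.png",(150,90,390,270),3.3)
def w(p,z): return onz(c,(150+(p[0]+.5)/3.3-.5,90+(p[1]+.5)/3.3-.5),z)[:2]
print("near lid",w((403,412),.08),w((397,525),.08),"far",[w(p,.08).round(3) for p in [(490,220),(492,330)]])
o=ctrl.get_obs();print(o["eef_pos"],o["q"],o["time_s"],o["width"])
E
```

```text
near lid [0.53869613 0.05785342] [0.43628621 0.06029895] far [array([ 0.718, -0.017]), array([ 0.616, -0.021])]
[0.45837712 0.02663089 0.16381228] [-1.62906633e-02 -2.96306607e-01  1.72539667e+00  2.86264824e-04
  1.71223031e+00 -1.55691356e-02] 6.85 4.6241960317040474e-05
```

View pics/t3.png

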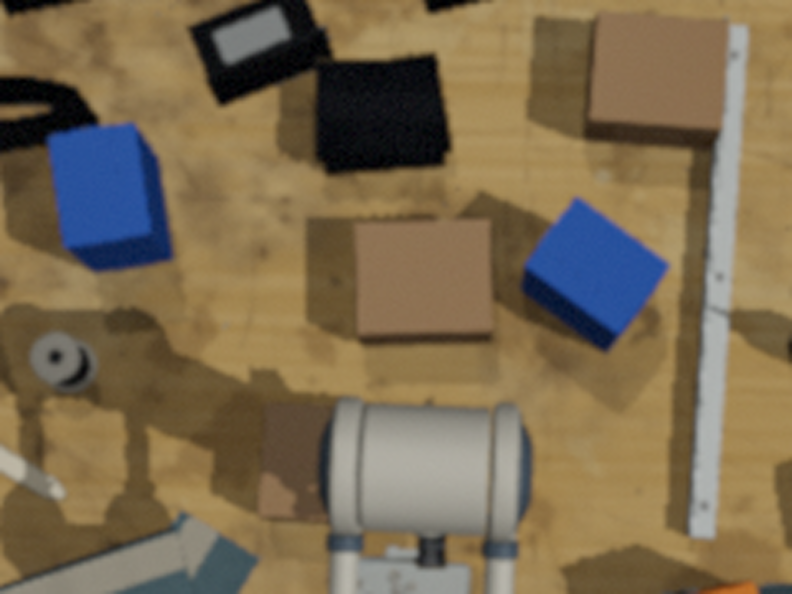

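Path is clear: the tool stands right of the near carton's lid, at crop (330,460).

>>> {"op": "apply_moves", "data": {
  "commands": [
    [-1, [0, 0, 1], 0],
    [-1, [0, 0, 1], 0],
    [-1, [0, 0, 1], 0],
    [-1, [0, 0, 0.9], 0],
    [-1, [0, 0, 0], 0]
  ]
}}

```text
time_s: 7.27
eef_pos: [0.456, 0.0272, 0.0609]
orientation: [-0.003, 0.707, 0.707, -0.003]
force: [-0.7, 0.4, -0.7]
width: 0.002
grip_force: 0.0
```

>>> {"op": "apply_moves", "data": {
  "commands": [
    [-1, [0.4, 0, 0], 0],
    [-1, [0.4, 0, 0], 0],
    [-1, [0.4, 0, 0], 0],
    [-1, [0.4, 0, 0], 0],
    [-1, [0.4, 0, 0], 0]
  ]
}}

```text
time_s: 7.68
eef_pos: [0.4593, 0.0773, 0.0685]
orientation: [0.001, 0.707, 0.707, 0.0]
force: [-0.6, -4.4, 3.3]
width: 0.001
grip_force: 2.4
```

>>> {"op": "apply_moves", "data": {
  "commands": [
    [-1, [0.4, 0, 0], 0],
    [-1, [0.4, 0, 0], 0],
    [-1, [0.4, 0, 0], 0],
    [-1, [0.4, 0, 0], 0],
    [-1, [0.4, 0, 0], 0]
  ]
}}

```text
time_s: 8.1
eef_pos: [0.4589, 0.1271, 0.0684]
orientation: [0.001, 0.707, 0.707, 0.0]
force: [-1.0, -4.7, 3.9]
width: -0.0
grip_force: 2.5
```

```bash
python3 - <<'E'
from h import *
snap("scene","s2.png",(240,140,500,300),3)
E
```

```text
(no output)
```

View pics/s2.png

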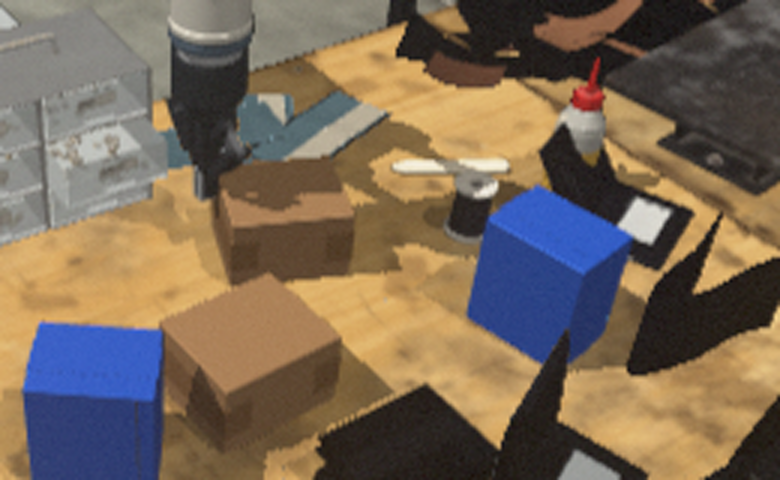

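The near carton has turned roughly 40°. I'll work out its pose before pushing on.

```bash
python3 - <<'E'
from h import *
c=ctrl.read_camera("scene")
w=lambda p,z: onz(c,(240+(p[0]+.5)/3-.5,140+(p[1]+.5)/3-.5),z)[:2].round(3)
for p,z in [((232,282),0),((350,270),0),((230,228),.08),((354,210),.08),((220,180),.08),((342,165),.08)]: print(p,w(p,z))
E
```

```text
(232, 282) [0.528 0.117]
(350, 270) [0.574 0.233]
(230, 228) [0.535 0.106]
(354, 210) [0.573 0.228]
(220, 180) [0.464 0.141]
(342, 165) [0.506 0.265]
```

>>> {"op": "apply_moves", "data": {
  "commands": [
    [-1, [-0.5, 0, 0], 0],
    [-1, [0, 0, -1], 0],
    [-1, [0, 0, -1], 0],
    [-1, [0, 0, -1], 0],
    [-1, [0, 0, -0.6], 0]
  ]
}}

```text
time_s: 8.62
eef_pos: [0.4592, 0.1145, 0.1599]
orientation: [0.001, 0.707, 0.707, 0.002]
force: [0.3, 0.5, -1.1]
width: -0.001
grip_force: 0.0
```

>>> {"op": "apply_moves", "data": {
  "commands": [
    [-1, [1, 0.7, 0], 0],
    [-1, [1, 0.7, 0], 0],
    [-1, [1, 0.7, 0], 0],
    [-1, [1, 0.7, 0], 0],
    [-1, [1, 0.7, 0], 0]
  ]
}}

```text
time_s: 9.03
eef_pos: [0.5467, 0.2408, 0.1568]
orientation: [-0.0, 0.707, 0.707, 0.0]
force: [0.6, 0.4, 0.1]
width: -0.0
grip_force: 0.0
```

>>> {"op": "apply_moves", "data": {
  "commands": [
    [-1, [1, 0.5, 0], 0],
    [-1, [0.4, 0, 0.6], 0],
    [-1, [0, 0, 1], 0],
    [-1, [0, 0, 1], 0],
    [-1, [0, 0, 1], 0]
  ]
}}

```text
time_s: 9.45
eef_pos: [0.5585, 0.275, 0.0658]
orientation: [-0.0, 0.707, 0.707, 0.001]
force: [0.4, 0.5, -0.2]
width: -0.002
grip_force: 0.0
```

>>> {"op": "apply_moves", "data": {
  "commands": [
    [-1, [0, 0, 0.2], 0],
    [-1, [-0.4, 0, 0], 0],
    [-1, [-0.4, 0, 0], 0],
    [-1, [-0.4, 0, 0], 0],
    [-1, [-0.4, 0, 0], 0]
  ]
}}

```text
time_s: 9.87
eef_pos: [0.5599, 0.2331, 0.0644]
orientation: [0.001, 0.707, 0.707, 0.002]
force: [1.6, 2.0, -1.5]
width: -0.001
grip_force: 0.8
```

>>> {"op": "apply_moves", "data": {
  "commands": [
    [-1, [-0.4, 0, 0], 0],
    [-1, [-0.4, 0, 0], 0],
    [-1, [-0.4, 0, 0], 0],
    [-1, [-0.4, 0, 0], 0],
    [-1, [-0.4, 0, 0], 0]
  ]
}}

```text
time_s: 10.28
eef_pos: [0.5594, 0.1835, 0.0634]
orientation: [0.001, 0.707, 0.707, 0.002]
force: [2.1, 3.6, 4.2]
width: -0.001
grip_force: 2.2
```

>>> {"op": "apply_moves", "data": {
  "commands": [
    [-1, [-0.4, 0, 0], 0],
    [-1, [-0.4, 0, 0], 0],
    [-1, [0.4, 0, 0], 0],
    [-1, [0, 0, -1], 0],
    [-1, [0, 0, -1], 0]
  ]
}}

```text
time_s: 10.7
eef_pos: [0.5562, 0.1732, 0.1086]
orientation: [-0.002, 0.707, 0.707, -0.004]
force: [1.0, -0.1, -0.3]
width: 0.004
grip_force: 0.0
```

>>> {"op": "apply_moves", "data": {
  "commands": [
    [-1, [0, 0, -1], 0],
    [-1, [0, -1, -0.8], 0],
    [-1, [0, -1, 0], 0],
    [-1, [0, -1, 0], 0],
    [-1, [0, -1, 0], 0]
  ]
}}

```text
time_s: 11.12
eef_pos: [0.4568, 0.1736, 0.1558]
orientation: [-0.0, 0.707, 0.707, -0.001]
force: [0.2, 0.7, -0.2]
width: -0.003
grip_force: 0.0
```

```bash
python3 - <<'E'
from h import *
snap("scene","s3.png",(240,140,500,300),3)
E
```

```text
(no output)
```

View pics/s3.png

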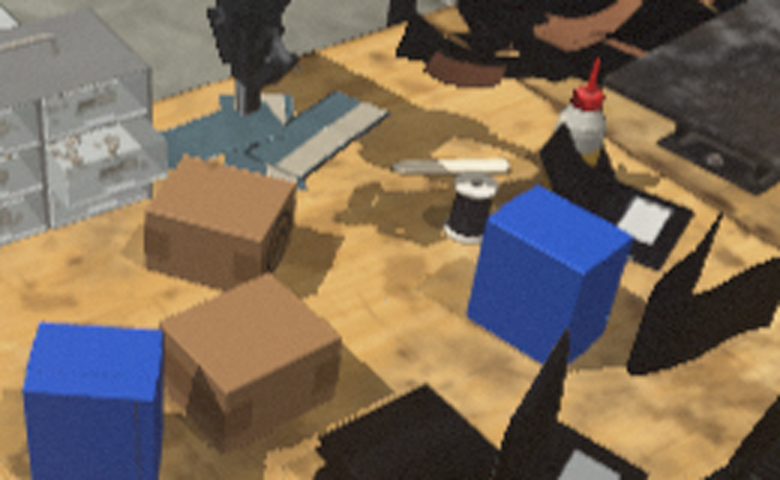

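The underside is visible at crop (265-297,185-275) with a dark arc near (282,230), so the near carton seems to be the stamped one. I'll confirm numerically and get its pose.

```bash
python3 - <<'E'
from h import *
c=ctrl.read_camera("scene"); g=cv2.cvtColor(c["frame"],cv2.COLOR_BGR2GRAY)
print(g[200:236:2,322:342])
w=lambda p,z: onz(c,(240+(p[0]+.5)/3-.5,140+(p[1]+.5)/3-.5),z)[:2].round(3)
P=[w(p,.08) for p in [(185,157),(295,183),(262,245),(147,212)]]
print(P,w((148,258),0),w((265,283),0), np.mean(P,0))
print("rail",)
print(ctrl.get_obs()["time_s"])
E
```

```text
[[138 141 137 139 139 141 139 142 138 138 139 148 147 158 159 172 170  93
   95 103]
 [137 139 138 139 138 137 142 139 137 137 139 135 138 141 140 121 101 117
  104 107]
 [136 139 136 138 140 139 141 140 139 138 140 135 140 139 107  76 120 177
  176 176]
 [141 139 139 139 139 139 139 139 139 138 139 138 135 101  73  72 120 183
  185 189]
 [138 138 136 138 143 138 140 139 141 138 139 134  91  70  71  71 119 187
  186 186]
 [139 138 140 138 141 141 142 138 138 137 129  81  56  53  59  75 145 183
  181 179]
 [141 139 138 139 137 139 139 138 140 123  68  49  56  53  48  78 149 175
  168 162]
 [141 136 138 140 139 139 141 139 114  73  46  66  62  59  47  67 119 152
  148 147]
 [140 139 137 140 138 142 136 105  70  57  66  49  42  53  59  78  94  90
   94  94]
 [141 145 139 139 139 133  96  70  66  56  50  52  50  50  69  88  94  89
   90  94]
 [ 89  96 102 118 123  90  72  68  49  59  46  61  56  60  71  90  88  95
   95  92]
 [ 91  92  91  90  89  78  71  63  53  57  54  58  59  77  86  91  89  92
   92  91]
 [ 91  92  90  91  88  71  60  53  55  46  62  57  68  87  90  93  92  92
   90  94]
 [ 77  75  81  81  86  67  60  49  53  55  67  58  89  93  89  88  93  93
   91  91]
 [ 79  76  79  77  84  62  57  42  64  62  66 103 103 104  99 100  99  97
   97  93]
 [ 75  75  78  79  75  61  60  68  54  86 112 113 109 108 110 107 104 109
  106 107]
 [ 77  78  80  96 115 124 144 138 143 121 113 105 107 107 106 106 105 105
  105 105]
 [121 140 140 141 139 139 137 136 141 139 139 126 117 105 108 107 109 108
  110 111]]
[array([0.41 , 0.131]), array([0.507, 0.204]), array([0.573, 0.119]), array([0.472, 0.049])] [0.452 0.061] [0.547 0.145] [0.4905  0.12575]
rail
11.2167
```

```bash
cat >> h.py <<'E'
from scipy.optimize import differential_evolution
def corners(p,z):  # p=(x,y,cw turn); order: lid near, lid far, under far, under near
    n=np.array([np.sin(p[2]),np.cos(p[2])]); e=np.array([n[1],-n[0]])  # n: underside normal, e: own x
    m=np.array(p[:2]); return np.array([[*(m+a*.0625*n+b*.0525*e),z] for a,b in((-1,-1),(-1,1),(1,1),(1,-1))])
def fit(p0,cams,r=(.03,.03,.25)):
    D=[]
    for k in cams:
        c=ctrl.read_camera(k); f=cv2.GaussianBlur(c["frame"],(0,0),1.0).astype(np.float32)
        g=np.hypot(cv2.Sobel(f,-1,1,0),cv2.Sobel(f,-1,0,1)).max(2); D.append((c,np.minimum(g,120).astype(np.float32)))
    t=np.linspace(.03,.97,40)[:,None]
    def cost(p):
        s=0; q=corners(p,.08); P=np.vstack([q[i]*(1-t)+q[(i+1)%4]*t for i in range(4)])
        for c,g in D:
            uv=proj(c,P).astype(np.float32); s-=cv2.remap(g,uv[:,0],uv[:,1],cv2.INTER_LINEAR).mean()
        return s
    o=differential_evolution(cost,[(a-b,a+b) for a,b in zip(p0,r)],seed=1,maxiter=60,popsize=20)
    return o.x.round(4),round(o.fun,1)
E
python3 - <<'E'
from h import *
print(fit((.4905,.126,.92),["scene"])); 
f,v=fit((.667,.043,0),["scene"]);print("far",f,v)
p,_=fit((.4905,.126,.92),["scene"])
c=ctrl.read_camera("scene")
T=corners(p,.08);B=corners(p,0); uv=proj(c,[T[2],T[3],B[3],B[2]]).astype(np.float32)
H=cv2.getPerspectiveTransform(uv,np.float32([[0,0],[420,0],[420,320],[0,320]]))
cv2.imwrite("pics/stamp.png",cv2.warpPerspective(c["frame"],H,(420,320),flags=cv2.INTER_CUBIC))
E
```

```text
(array([0.4843, 0.1247, 0.9679]), np.float64(-115.0))
far [ 0.6639  0.0427 -0.0714] -114.9
```

View pics/stamp.png

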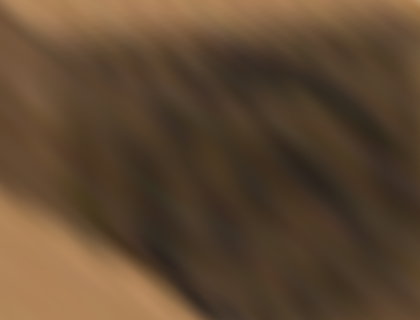

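The rectified underside shows the ring arc at about (300,80) and the tick stroke near (300,160). So the near carton is carton_a, and it has a free lane to the rail. Next I turn it back and push it right.

>>> {"op": "apply_moves", "data": {
  "commands": [
    [-1, [1, -0.8, 0], 0],
    [-1, [0, 0, 1], 0],
    [-1, [0, 0, 1], 0],
    [-1, [0, 0, 1], 0],
    [-1, [0, 0, 0.7], 0]
  ]
}}

```text
time_s: 11.83
eef_pos: [0.4382, 0.1986, 0.0614]
orientation: [-0.001, 0.707, 0.707, -0.002]
force: [-0.6, -0.2, -0.3]
width: 0.001
grip_force: 0.0
```

>>> {"op": "apply_moves", "data": {
  "commands": [
    [-1, [-0.4, 0, 0], 0],
    [-1, [-0.4, 0, 0], 0],
    [-1, [-0.4, 0, 0], 0],
    [-1, [-0.4, 0, 0], 0],
    [-1, [-0.4, 0, 0], 0]
  ]
}}

```text
time_s: 12.25
eef_pos: [0.4393, 0.148, 0.0659]
orientation: [0.0, 0.708, 0.707, 0.001]
force: [-0.7, 2.1, -0.4]
width: -0.002
grip_force: 1.1
```

>>> {"op": "apply_moves", "data": {
  "commands": [
    [-1, [-0.4, 0, 0], 0],
    [-1, [-0.4, 0, 0], 0],
    [-1, [-0.4, 0, 0], 0],
    [-1, [0, 0, 0], 0]
  ]
}}

```text
time_s: 12.58
eef_pos: [0.4391, 0.1179, 0.0651]
orientation: [0.0, 0.708, 0.707, 0.001]
force: [1.6, 1.3, 1.4]
width: -0.001
grip_force: 1.1
```

```bash
sed -i 's/g,120/g,300/' h.py; python3 - <<'E'
from h import *
for k in (["scene"],["scene","top"]): print(fit((.5,.09,.5),k,(.04,.05,.5)))
print(fit((.664,.043,0),["scene","top"]),ctrl.get_obs()["time_s"])
E
```

```text
(array([0.4974, 0.0836, 0.5864]), np.float64(-131.0))
(array([0.4974, 0.0834, 0.5923]), np.float64(-182.9))
(array([ 0.664 ,  0.0423, -0.059 ]), np.float64(-253.6)) 12.8333
```

>>> {"op": "apply_moves", "data": {
  "commands": [
    [-1, [-0.4, 0, 0], 0],
    [-1, [-0.4, 0, 0], 0],
    [-1, [-0.4, 0, 0], 0],
    [-1, [-0.4, 0, 0], 0],
    [-1, [0, 0, 0], 0]
  ]
}}

```text
time_s: 13.25
eef_pos: [0.4391, 0.077, 0.0648]
orientation: [0.001, 0.708, 0.706, 0.0]
force: [4.5, -2.9, 4.7]
width: -0.001
grip_force: 0.2
```

```bash
python3 - <<'E'
from h import *
for k in (["scene"],["scene","top"]): print(fit((.5,.055,.2),k,(.03,.05,.5)))
E
```

```text
(array([0.5051, 0.0629, 0.2751]), np.float64(-155.9))
(array([0.5054, 0.0626, 0.2799]), np.float64(-211.1))
```

>>> {"op": "apply_moves", "data": {
  "commands": [
    [-1, [0, -0.3, 0], 0],
    [-1, [0, 0, -1], 0],
    [-1, [0, 0, -1], 0],
    [-1, [0, 0, -1], 0],
    [0, [0.7, 0, -1], 0]
  ]
}}

```text
time_s: 13.82
eef_pos: [0.4298, 0.0951, 0.1641]
orientation: [-0.001, 0.708, 0.706, -0.002]
force: [0.5, -0.5, -0.9]
width: 0.13
grip_force: 0.0
```

>>> {"op": "apply_moves", "data": {
  "commands": [
    [0, [1, 1, 0], 0],
    [0, [1, 1, 0], 0],
    [0, [1, 1, 0], 0.63],
    [0, [0, 0, 0.5], 0],
    [0, [0, 0, 0.6], 0]
  ]
}}

```text
time_s: 14.23
eef_pos: [0.5059, 0.1728, 0.1348]
orientation: [-0.001, 0.729, 0.684, -0.002]
force: [-0.4, -1.2, 1.2]
width: 0.503
grip_force: 0.0
```

>>> {"op": "apply_moves", "data": {
  "commands": [
    [0, [0, 0, 1], 0],
    [0, [0, 0, 1], 0],
    [0, [0, 0, 1], 0],
    [0, [0, 0, 0], 0]
  ]
}}

```text
time_s: 14.57
eef_pos: [0.5012, 0.1704, 0.0542]
orientation: [-0.003, 0.73, 0.683, -0.006]
force: [-1.2, -1.6, -1.0]
width: 0.5
grip_force: 0.0
```

>>> {"op": "apply_moves", "data": {
  "commands": [
    [0, [-0.4, 0, 0], 0],
    [0, [-0.4, 0, 0], 0],
    [0, [-0.4, 0, 0], 0],
    [0, [-0.4, 0, 0], 0],
    [0, [-0.4, 0, 0], 0]
  ]
}}

```text
time_s: 14.98
eef_pos: [0.5033, 0.1209, 0.0637]
orientation: [0.0, 0.73, 0.683, 0.002]
force: [-1.1, 4.8, 2.7]
width: 0.499
grip_force: 1.9
```

>>> {"op": "apply_moves", "data": {
  "commands": [
    [0, [-0.4, 0.06, 0], 0],
    [0, [-0.4, 0.06, 0], 0],
    [0, [-0.4, 0.06, 0], 0],
    [0, [-0.4, 0.06, 0], 0],
    [0, [0, 0, 0], 0]
  ]
}}

```text
time_s: 15.4
eef_pos: [0.5064, 0.0788, 0.0619]
orientation: [0.001, 0.731, 0.683, -0.0]
force: [-0.0, -0.8, -0.0]
width: 0.498
grip_force: 0.0
```

```bash
python3 - <<'E'
from h import *
for k in (["scene"],["scene","top"]): print(fit((.5,-.0,.1),k,(.03,.05,.4)))
E
```

```text
(array([0.5201, 0.0037, 0.0593]), np.float64(-141.3))
(array([0.5198, 0.0038, 0.0341]), np.float64(-197.2))
```

>>> {"op": "apply_moves", "data": {
  "commands": [
    [0, [0.2, 0.5, 0], 0],
    [0, [-0.3, 0.02, 0], 0],
    [0, [-0.4, 0.02, 0], 0],
    [0, [-0.4, 0.02, 0], 0],
    [0, [-0.4, 0.02, 0], 0]
  ]
}}

```text
time_s: 15.97
eef_pos: [0.5177, 0.0469, 0.0614]
orientation: [-0.0, 0.73, 0.683, -0.0]
force: [0.3, 1.7, -0.1]
width: 0.504
grip_force: 1.0
```

>>> {"op": "apply_moves", "data": {
  "commands": [
    [0, [-0.4, 0.02, 0], 0],
    [0, [-0.4, 0.02, 0], 0],
    [0, [-0.4, 0.02, 0], 0],
    [0, [-0.4, 0.02, 0], 0],
    [0, [-0.4, 0.02, 0], 0]
  ]
}}

```text
time_s: 16.38
eef_pos: [0.5173, -0.0034, 0.0617]
orientation: [-0.0, 0.73, 0.683, -0.0]
force: [0.3, 2.1, -0.5]
width: 0.499
grip_force: 0.9
```

>>> {"op": "apply_moves", "data": {
  "commands": [
    [0, [-0.4, 0.02, 0], 0],
    [0, [-0.4, 0.02, 0], 0],
    [0, [-0.4, 0.02, 0], 0],
    [0, [-0.3, 0, 0], 0],
    [0, [0, 0, 0], 0]
  ]
}}

```text
time_s: 16.8
eef_pos: [0.5165, -0.0416, 0.0619]
orientation: [0.0, 0.731, 0.683, -0.0]
force: [-0.1, 0.1, 0.5]
width: 0.501
grip_force: 0.0
```

```bash
python3 - <<'E'
from h import *
for k in (["scene"],["scene","top"]): print(fit((.515,-.12,.06),k,(.03,.05,.3)))
E
```

```text
(array([ 0.517 , -0.1161,  0.0826]), np.float64(-157.8))
(array([ 0.5176, -0.1164,  0.0989]), np.float64(-212.6))
```

>>> {"op": "apply_moves", "data": {
  "commands": [
    [0, [-0.3, 0, 0], 0],
    [0, [-0.3, 0, 0], 0],
    [0, [-0.3, 0, 0], 0],
    [0, [-0.2, 0, 0], 0],
    [0, [-0.1, 0, 0], 0]
  ]
}}

```text
time_s: 17.37
eef_pos: [0.5145, -0.0704, 0.062]
orientation: [0.0, 0.73, 0.683, 0.0]
force: [0.2, 2.8, 1.4]
width: 0.496
grip_force: 1.7
```

>>> {"op": "apply_moves", "data": {
  "commands": [
    [0, [-0.1, 0, 0], 0],
    [0, [-0.1, 0, 0], 0],
    [0, [-0.1, 0, 0], 0]
  ]
}}

```text
time_s: 17.62
eef_pos: [0.5141, -0.0772, 0.0619]
orientation: [-0.0, 0.73, 0.683, 0.0]
force: [-0.7, 6.3, 3.6]
width: 0.497
grip_force: 5.0
```

>>> {"op": "apply_moves", "data": {
  "commands": [
    [0, [-0.1, 0, 0], 0],
    [0, [-0.05, 0, 0], 0],
    [0, [0, 0, 0], 0]
  ]
}}

```text
time_s: 17.87
eef_pos: [0.5135, -0.0774, 0.0621]
orientation: [-0.003, 0.729, 0.684, 0.002]
force: [-3.5, 15.5, 5.7]
width: 0.498
grip_force: 8.0
```

```bash
python3 - <<'E'
from h import *
for k in (["scene"],["scene","top"]): print(fit((.515,-.15,.06),k,(.02,.02,.15)))
E
```

```text
(array([ 0.5141, -0.151 ,  0.0674]), np.float64(-172.8))
(array([ 0.5147, -0.1511,  0.0643]), np.float64(-273.3))
```

It is seated: 15 N with the tool stalled, and turn 0.065 matches the rail. I'll back off and check.

>>> {"op": "apply_moves", "data": {
  "commands": [
    [0, [0.2, 0, 0], 0],
    [0, [0.5, 0, 0], 0],
    [0, [0.5, 0, -0.5], 0],
    [0, [0, 0, -1], 0],
    [0, [0, 0, -1], 0]
  ]
}}

```text
time_s: 18.43
eef_pos: [0.515, -0.0498, 0.1245]
orientation: [-0.001, 0.73, 0.684, -0.001]
force: [0.7, 0.6, -0.5]
width: 0.498
grip_force: 0.0
```

>>> {"op": "apply_moves", "data": {
  "commands": [
    [0, [0, 0, -1], 0],
    [0, [0, 0, -1], 0],
    [0, [1, 0, -1], 0],
    [0, [1, 0, 0], 0],
    [0, [1, 0, 0], 0]
  ]
}}

```text
time_s: 18.85
eef_pos: [0.5217, 0.0248, 0.203]
orientation: [0.002, 0.731, 0.683, 0.002]
force: [-0.2, -0.0, -0.2]
width: 0.497
grip_force: 0.0
```

>>> {"op": "apply_moves", "data": {
  "commands": [
    [0, [1, 0, 0], 0],
    [0, [1, 0, 0], 0],
    [0, [1, 0, 0], 0],
    [0, [1, 0, 0], 0],
    [0, [0, 0, 0], 0]
  ]
}}

```text
time_s: 19.27
eef_pos: [0.5271, 0.1279, 0.2]
orientation: [-0.0, 0.729, 0.685, 0.001]
force: [0.4, -1.0, -0.3]
width: 0.5
grip_force: 0.0
```

```bash
python3 - <<'E'
from h import *
print(fit((.515,-.15,.06),["scene","top"],(.02,.02,.15)),fit((.664,.043,0),["scene","top"]),ctrl.get_obs()["time_s"])
a=ctrl.read_camera("scene")["frame"][130:410,80:480]; cv2.imwrite("pics/end.png",cv2.resize(a,None,fx=2,fy=2,interpolation=cv2.INTER_CUBIC))
E
```

```text
(array([ 0.5147, -0.1514,  0.0548]), np.float64(-261.1)) (array([ 0.6637,  0.0421, -0.0633]), np.float64(-251.9)) 19.4667
```

View pics/end.png

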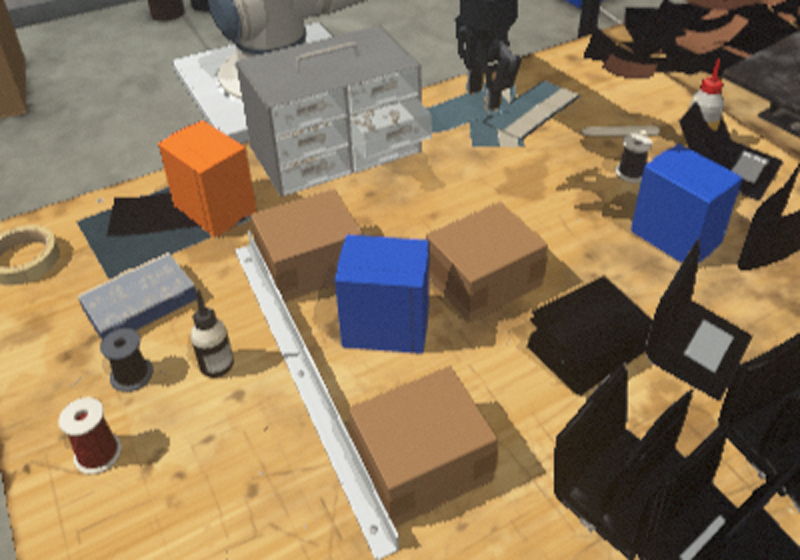

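The stamped carton lies flat against the rail at (300,240). The other lies clear at (490,258), the spool at (635,155) and dye bottle at (210,340) are untouched, and the arm is free of everything.

```bash
python3 -c "
from plant import ctrl
print(ctrl.finish_job())"
```

```text
the job is handed in; nothing more can be done
None
```

Handed in at 19.5 s: both cartons are tipped, the stamped one (the nearer) lies flat against the rail, and the other lies about 20 cm clear; neither camera sees left-facing undersides, so I swung the near carton round to see its stamp, never saw the far underside, and took it as unstamped by elimination.

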